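Close and latch a hinged slip-casting mould

ROBOT

A 6-joint arm with a two-finger parallel gripper is mounted at the origin on the work surface. World frame = base frame: x ahead of the robot, y to its left, z up, the work surface at z = 0. Lengths are in mm, angles in rad, forces in N, time in s.
With the tool pointing down it reaches from about 325 to 900 mm from the base axis. Payload 3.5 kg.
Tool frame: the origin (TCP) lies midway between the tips of the shut fingers; the grasp point (between the pads) lies 19 mm behind it; z points along the fingers, y is the direction in which the jaws open and shut (so a half turn about z gives the same grasp; the last joint's range is limited). The gripper opens to 85 mm and grips with 20 to 120 N. Pads are 22 mm wide; open, the fingers measure 114 mm over their backs; the gripper's body (76 mm by 85 mm) begins 54 mm behind the grasp point. The pads swing forward as they close: fully open they stand 13 mm farther back than shut.
Start: joints at [1.109, 0.276, -0.026, 1.268, 0, 1.467], TCP at [219.475, 585.194, 231.313] pointing down, gripper open.
Joint ranges: [-3.12, 3.12], [-0.85, 1.88], [-1.08, 1.24], [-1.95, 2.15], [-1.57, 1.53], [-3.14, 3.14]. Speed limits (rad/s): [2.57, 2.57, 3.14, 3.14, 3.14, 3.14].

INTERFACE

Orientations are given as a unit quaternion [w, x, y, z].
In Python, from workcell import arm gives the robot as it stands. The module is installed in compiled form; this text tells all that it offers.
- The arm moves only by the shell command python3 -m jog 'ROWS' [OPENING] [FORCE]. ROWS is JSON, a list of rows, each an object of numbers: "tx", "ty", "tz": the shift along the tool's x, y, z in m; "spin": the turn about the tool's z in degrees. In form: [{"tx": .., "ty": .., "tz": .., "spin": ..}, ...]. A call has 1 to 8 rows; each row is the pose to reach, as a shift and turn from the pose measured when the call began, along the tool's axes at that moment; what a row does not reach only later rows make up. A row lasts 1/10 s, in which the tool goes at most 50 mm and 8.59 degrees, less where a joint would pass 70% of its speed; a pose out of reach is approached as far as the arm can. A call with a gripper value outside its range is refused whole. OPENING is the opening, from -1 (shut) to 1 (fully open), so that 0 is half open, set as the call begins (- or left out, the last holds). The fingers move at their own pace and stop on an object; FORCE is the grip in N (left out, the last holds). Time passes only in rows, so rows that repeat a pose let the fingers close. It gives the time, the measured TCP pose, the force and the opening at its end, in the units of the state.
- arm.get_state(): the state, without advancing time (a new reading comes with each control period).
- arm.snapshot(name): name is "side" or "top"; returns (picture, depth): 384x512x3 uint8, blue, green, red; 384x512 float32, mm along the optical axis (not along the pixel's ray), 0 where there is no reading.
- arm.calibration(name): a dict with "intrinsics" (3x3 intrinsics, pixels), "R" (3x3) and "t" (3): a world point X has camera coordinates R X + t. Camera axes: x right, y down, z forward; pixel columns grow to the right and rows downward; lengths in mm; the calibration is good to about 2 mm. A picture is of the moment at which its call begins. calibration takes no time and is no camera call.
- arm.close_job(): hands the job in, once; it reports no verdict.
The state is a dict: "time_s": time; "joint_positions": joint angles; "dq": joint speeds; "effort": joint torques, N m; "tool_pos": TCP position; "tcp_rot": TCP orientation; "contact_force": force on the tool from outside, world axes, zero at the start; "ft_torque": the same for the moment, N m; "grip_width": finger opening in mm.
Only numpy, scipy, OpenCV 4.12 (cv2) and the standard library are available. Lean on these libraries where they do the work, as an engineer would, in place of code of your own. Each camera call takes 0.05 s, during which the arm holds its last target. There are 200 camera calls.

TASK

Get the casting mould ready for pouring: swing its open half shut, tip the latch claw over so that it hooks behind the keeper lip, then swing the latch lever all the way down over centre until it lies flat and the two halves are drawn tight. Leave the pots and tools standing around it where they are.

Things in the scene. Friction and masses are not known exactly. Their poses are not given: they have to be found in the camera images.
- mould_case: slip-casting mould: two white plaster halves in pale wooden jackets, hinged like a book, fixed to the bench on a plywood board. Shut: 190 mm long (x), 180 across (y), 160 high. Origin on the bench under its middle, in the parting plane; z up, +x to the hinge end, -x to the latch end, +y to the fixed half, -y to the swinging half (each 90 thick). The latch lies on top along x = -78 mm
- mould_half (a joint): opening angle of the swinging half about its upright hinge at x = +99, y = 0 mm of mould_case; 0 = shut, positive = its latch end swung out to -y. Starts 0.15 to 0.5 rad. Moves with a push of 1 to 2 N at the latch end and stays where it is left
- half_face (a point): point on the outer plywood face of the swinging half, 130 mm above the bench (30 below the top), 17 mm in from its latch end: push here. Shut, it lies at x = -78, y = -90 mm of mould_case
- lever (a joint): angle of the latch lever, a steel strip 15 x 4 mm reaching 55 mm from its pivot. 0 = shut, flat along +y of the mould, top face 16 mm above the mould; pi/2 = upright; 2.0 = stop, leaning to the keeper. Starts 1.68 to 1.88; stiff (0.05 N m), stays where left. Claw hooked: up to 5 N at its end to push it down, most near 0.85 rad; below 0.25 it is past centre and holds itself down
- lever_pivot (a point): the lever's pivot axis (parallel to the mould's x), on the fixed half at x = -78, y = +26 mm of mould_case, 171 mm above the bench
- lever_end (a point): point on the lever's upper face, 40 mm along the lever from the pivot and 5 mm off the line through the pivot; the face looks up with the lever shut, to the keeper with it upright: push here
- claw (a joint): angle of the claw on the lever: a steel bail 28 mm wide on a pin 16 mm from the lever's pivot, 65 mm from pin to end. claw - lever = its rise above level (rad) pointing to the keeper. Starts 2.95 to 3.04: nearly upright along the raised lever, its end about 20 mm above the lever's. A stiff pin holds it there; tipped below about 0.9 rad above level it drops towards the keeper
- claw_top (a point): middle of the outer face of the claw's cross plate (28 x 16 mm), 56 mm from the claw's pin; the face looks away from the keeper while the claw stands up, and upwards once hooked: push it over, then press it down here
- claw_lip (a point): middle of the lower edge of the claw's down-turned lip (28 mm wide, 4.5 thick, at the claw's end)
- keeper_lip (a point): middle of the top edge of the keeper's upturned lip (18 wide, 4 thick, 9 mm high) on the swinging half; mould shut: at x = -78, y = -19 mm of mould_case, 169 mm above the bench. Axes as the swinging half's. Hooked: claw lip edge 1 to 20 mm beyond it in -y, 3 mm or more below it. With the half within 3 mm of shut and the lever above 1.65 rad the falling claw clears it
- vase_a: grey clay vase, 74 mm across, 128 mm high, beside the fixed half; leave it. Origin under its middle
- vase_b: another such vase near the hinged end, on the side of the swinging half; leave it. Origin under its middle
- scraper: thin steel scraper 45 x 60 x 3 mm lying on top of the fixed half near the hinge end; leave it. Origin under its middle
- jug: white pouring jug 110 mm across, 150 mm high, standing to the right; leave it
- bowl: grey clay bowl 140 mm across, 60 mm high, to the left; leave it
- knife: fettling knife, 190 mm long, lying to the front left; leave it
- brush: brush lying to the left; leave it

How it is judged (in metres and radians):
On the way, in this order (a step that is already met when the one before it is completed fails the run):
1. the swinging half is pushed shut (within about 4 mm at the latch end) (value of joint mould_half below 0.023 rad), for 0.2 s.
2. the claw is hooked behind the keeper lip while the lever is still up (z of claw_lip in the frame of keeper_lip below -0.003 m and y of claw_lip in the frame of keeper_lip between -0.02 and -0.001 m and value of joint lever above 0.9 rad), for 0.1 s.
At the end, for the whole second after the job is handed in: the swinging half is shut (within 0.006 rad, 1 mm at the latch end), the claw lip is hooked behind the keeper lip (its edge at least 3 mm below the keeper's top edge and 1 to 20 mm beyond it), and the lever lies down flat (within 0.06 rad), past centre (value of joint mould_half below 0.006 rad and value of joint lever below 0.06 rad and z of claw_lip in the frame of keeper_lip below -0.003 m and y of claw_lip in the frame of keeper_lip between -0.02 and -0.001 m); the robot touches nothing.
It fails at once if a pot or tool standing around the mould is shifted by more than 30 mm, or a vase or the jug is tipped over (distance of any of vase_a, vase_b, scraper, jug, bowl, knife, brush from where it was at the start of the episode above 0.03 m or angle between any of vase_a, vase_b, jug's own z axis and vertical above 0.6 rad).
It also fails if it takes over 54 s, if anything falls off the work surface, if the arm or the gripper's body presses on something with over 40 N, if the wrist force passes 120 N, or if a joint passes its speed limit or range.

## Working session

There is one attempt and no reset: what is moved stays moved. The work goes in short steps, Python scripts to look and compute and a shell command to move; the robot and the scene stay as the last step left them, time stands still between calls to the robot, and variables do not carry over. Pictures are saved under pics/ and viewed, about 8 in all and at most 12, crops included, and the job is handed in when it is done.

```bash
mkdir -p pics; cat > h.py <<'E'
import numpy as np, cv2
from workcell import arm
def snap(tag):
    out={}
    for n in("side","top"):
        im,d=arm.snapshot(n); np.savez(f"{tag}_{n}.npz",im=im,d=d); out[n]=(im,d)
    return out
def pts(n,d):
    c=arm.calibration(n);K=np.array(c["intrinsics"]);R=np.array(c["R"]);t=np.array(c["t"])
    v,u=np.mgrid[:d.shape[0],:d.shape[1]]
    p=np.stack([(u-K[0,2])/K[0,0]*d,(v-K[1,2])/K[1,1]*d,d],-1)
    P=(p-t)@R; P[d==0]=np.nan
    return P
E
python3 - <<'E'
from h import *
s=snap("a")
cv2.imwrite("pics/a.png",cv2.resize(np.vstack([s["side"][0],s["top"][0]]),None,fx=.78,fy=.78))
for n in s: c=arm.calibration(n);print(n,np.round(c["intrinsics"],1).tolist(),np.round(c["R"],3).tolist(),np.round(c["t"],0))
print(arm.get_state())
E
```

```text
side [[420.2, 0.0, 254.2], [0.0, 420.2, 193.6], [0.0, 0.0, 1.0]] [[0.983, -0.186, 0.006], [-0.095, -0.528, -0.844], [0.16, 0.829, -0.536]] [-520.  158. 1575.]
top [[398.8, 0.0, 252.7], [0.0, 398.8, 187.0], [0.0, 0.0, 1.0]] [[-0.023, -0.999, -0.028], [-0.992, 0.026, -0.123], [0.124, 0.025, -0.992]] [  40.  569. 1207.]
{'time_s': 0.1, 'joint_positions': array([ 1.10860007e+00,  2.77080218e-01, -2.77342038e-02,  1.26796600e+00,
        1.72406623e-05,  1.46737034e+00]), 'dq': array([-0.00014666, -0.00156027,  0.00320177,  0.00141514, -0.00054295,
       -0.00112756]), 'effort': array([ 1.58070948e-04, -4.46708393e+01,  2.96128231e+01,  8.45853385e-03,
       -1.20956061e-04,  2.28651572e-06]), 'tool_pos': array([219.16418738, 584.58108291, 230.26152283]), 'tcp_rot': array([-2.85114708e-04,  1.78424529e-01,  9.83953100e-01, -9.50232006e-04]), 'contact_force': array([ 0.4317794 ,  0.21936542, -0.64449321]), 'ft_torque': array([-0.03135644, -0.02137124,  0.0457725 ]), 'grip_width': 85.41380822394109}
```

View pics/a.png

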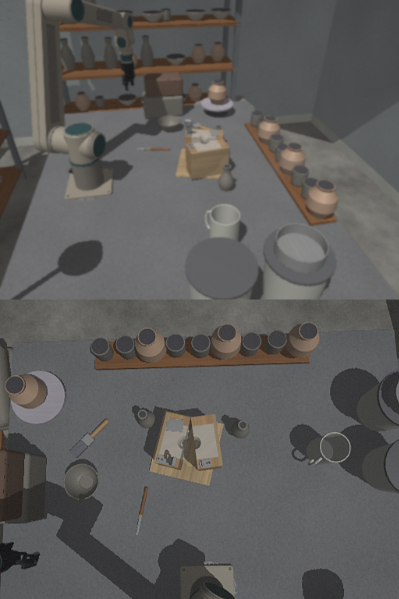

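The top view shows the mould at about (240,190) in the full image. It is open like a V, the latch end faces the robot, and the swinging half is on the right. Next I'll crop in.

```bash
python3 - <<'E'
from h import *
t=np.load("a_top.npz");s=np.load("a_side.npz")
a=cv2.resize(t["im"][125:245,165:330],(800,582),interpolation=cv2.INTER_CUBIC)
cv2.imwrite("pics/b.png",a)
b=cv2.resize(s["im"][145:250,220:310],(515,600),interpolation=cv2.INTER_CUBIC)
cv2.imwrite("pics/c.png",b)
P=pts("top",t["d"])
for v in range(135,235,6):
  print(v,[ "%d"%P[v,u,2] if P[v,u,2]==P[v,u,2] else "-" for u in range(190,300,5)])
E
```

```text
135 ['4', '-5', '0', '-2', '0', '1', '5', '0', '8', '3', '3', '3', '0', '-1', '-2', '3', '0', '2', '0', '1', '1', '0']
141 ['1', '3', '2', '-1', '0', '-1', '3', '1', '5', '1', '3', '0', '1', '1', '2', '4', '0', '1', '0', '-2', '2', '-4']
147 ['87', '67', '-1', '0', '12', '161', '161', '157', '164', '12', '6', '-2', '-1', '2', '3', '1', '159', '160', '1', '1', '0', '0']
153 ['87', '69', '-3', '-2', '15', '161', '164', '164', '164', '157', '162', '162', '160', '159', '162', '161', '159', '159', '0', '0', '1', '2']
159 ['70', '56', '0', '0', '162', '163', '166', '164', '166', '160', '158', '48', '160', '158', '159', '163', '163', '162', '14', '13', '1', '-4']
165 ['0', '0', '0', '14', '162', '164', '166', '159', '163', '158', '160', '10', '159', '163', '160', '162', '162', '163', '10', '0', '0', '1']
171 ['5', '0', '8', '10', '161', '160', '164', '162', '159', '159', '115', '11', '155', '162', '161', '-', '163', '161', '14', '2', '3', '-5']
177 ['3', '2', '0', '163', '159', '161', '157', '160', '161', '147', '46', '15', '151', '158', '159', '161', '156', '159', '160', '2', '0', '3']
183
[... 549 characters left out ...]
60', '158', '1', '-1', '-1']
207 ['1', '16', '160', '163', '163', '161', '251', '223', '141', '10', '16', '8', '14', '160', '161', '164', '164', '161', '159', '2', '3', '-1']
213 ['-4', '17', '16', '14', '13', '96', '157', '163', '101', '11', '15', '15', '14', '156', '160', '166', '160', '159', '157', '3', '2', '6']
219 ['1', '12', '9', '12', '10', '9', '10', '12', '13', '15', '12', '16', '16', '9', '13', '19', '13', '0', '2', '-1', '3', '3']
225 ['-3', '-4', '3', '2', '1', '10', '12', '11', '14', '17', '14', '12', '11', '12', '9', '13', '11', '3', '1', '-1', '-2', '0']
231 ['-2', '1', '2', '3', '-2', '1', '2', '1', '-1', '2', '11', '9', '12', '12', '16', '16', '5', '0', '-3', '1', '1', '1']
```

View pics/b.png

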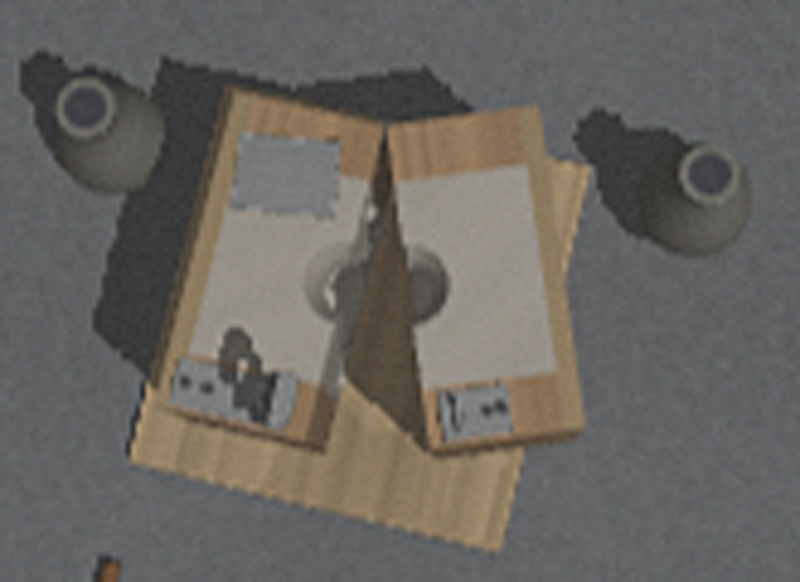

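View pics/c.png

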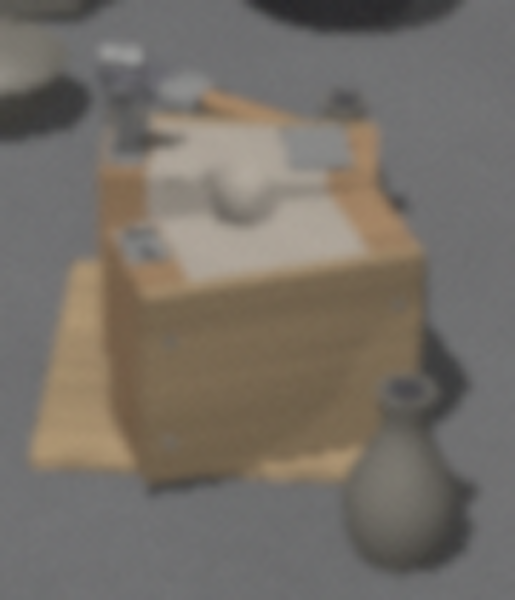

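The fixed half's top corners in the crop are (232,90), (385,125), (322,450) and (160,405). The swinging half's are (387,125), (538,107), (583,432) and (432,452). The claw and lever stand up at about (240,360), the keeper is at (475,412), the vases are at (105,130) and (705,200), and the scraper is at (287,173).

```bash
cat >> h.py <<'E'
def ray(n,u,v,z):
    c=arm.calibration(n);K=np.array(c["intrinsics"]);R=np.array(c["R"]);t=np.array(c["t"])
    d=R.T@np.linalg.solve(K,[u,v,1.]);o=-R.T@t
    return o+d*(z-o[2])/d[2]
E
python3 - <<'E'
from h import *
f=lambda x,y,z:ray("top",165+x/4.848,125+y/4.85,z)[:2]
F=np.array([f(*p,160) for p in[(232,90),(385,125),(322,450),(160,405)]])
S=np.array([f(*p,160) for p in[(387,125),(538,107),(583,432),(432,452)]])
for n,A in(("F",F),("S",S)): print(n,A.round(0).tolist(),[round(float(np.linalg.norm(A[i]-A[(i+1)%4]))) for i in range(4)])
print("keeper",f(475,412,162),"latchplate",f(180,375,163),f(290,405,163),"vases",f(85,105,128),f(710,177,128),"scraper",f(287,173,163))
t=np.load("a_top.npz");P=pts("top",t["d"])
m=(P[...,2]>175)&(P[...,0]>300)&(P[...,0]<700)&(P[...,1]>-150)&(P[...,1]<250)
print(np.c_[np.argwhere(m),P[m].round()])
s=np.load("a_side.npz");Q=pts("side",s["d"])
m=(Q[...,2]>169)&(Q[...,0]>300)&(Q[...,0]<700)&(Q[...,1]>-150)&(Q[...,1]<250)
print(np.c_[np.argwhere(m),Q[m].round()])
E
```

```text
F [[682.0, 133.0], [658.0, 43.0], [470.0, 83.0], [498.0, 176.0]] [93, 193, 97, 189]
S [[658.0, 42.0], [667.0, -46.0], [476.0, -66.0], [467.0, 20.0]] [89, 191, 87, 193]
keeper [489.25061929  -4.84708638] latchplate [514.72479218 164.2739042 ] [495.85378356 101.08342552] vases [683.1329545  226.11947061] [ 628.1944455  -148.67082462] scraper [631.03750492 100.86662629]
[[201. 218. 515. 117. 191.]
 [201. 221. 510. 103. 243.]
 [201. 222. 509. 100. 251.]
 [201. 223. 509.  97. 252.]
 [201. 224. 509.  95. 247.]
 [202. 218. 512. 117. 192.]
 [202. 219. 511. 113. 200.]
 [202. 220. 510. 109. 209.]
 [202. 221. 507. 103. 244.]
 [202. 222. 506.  99. 253.]
 [202. 223. 506.  97. 252.]
 [202. 224. 506.  94. 251.]
 [202. 225. 507.  92. 247.]
 [203. 219. 509. 114. 191.]
 [203. 220. 505. 106. 240.]
 [203. 221. 504. 102. 250.]
 [203. 222. 504. 100. 249.]
 [203. 223. 504.  97. 251.]
 [203. 224. 504.  95. 247.]
 [203. 225. 504.  92. 249.]
 [204. 218. 507. 117. 191.]
 [204. 219. 506. 114. 194.]
 [204. 220. 502. 106. 242.]
 [204. 221. 502. 103. 246.]
 [204. 222. 501. 100. 251.]
 [204. 223. 501.  97. 252.]
 [
[... 3835 characters left out ...]
 [166. 245. 512. 105. 191.]
 [167. 240. 493. 113. 184.]
 [167. 241. 496. 107. 188.]
 [167. 242. 501. 114. 183.]
 [167. 243. 503. 101. 190.]
 [168. 240. 493. 114. 180.]
 [168. 241. 496. 107. 183.]
 [168. 242. 500. 103. 185.]
 [168. 243. 503. 101. 185.]
 [169. 239. 490. 118. 173.]
 [169. 240. 492. 107. 179.]
 [169. 241. 497. 111. 176.]
 [169. 242. 502. 117. 172.]
 [169. 243. 504. 107. 178.]
 [169. 244. 508. 105. 178.]
 [170. 239. 490. 117. 169.]
 [170. 240. 493. 113. 171.]
 [170. 241. 497. 114. 170.]
 [170. 242. 500. 110. 172.]
 [170. 243. 504. 108. 173.]
 [170. 244. 508. 108. 172.]
 [184. 245. 495.   7. 169.]
 [184. 246. 498.  -0. 173.]
 [185. 242. 482.  -0. 171.]
 [185. 244. 490.  -1. 170.]]
```

```bash
cat >> h.py <<'E'
from scipy.spatial.transform import Rotation as Ro
O=np.array([565,66.]);ex=np.array([.976,-.218]);ey=np.array([.218,.976])
def m2w(x,y): return O+x*ex+y*ey
def w2m(p): d=np.array(p)[:2]-O; return np.array([d@ex,d@ey])
def rel(*W):
    s=arm.get_state();w=s["tcp_rot"];R=Ro.from_quat([w[1],w[2],w[3],w[0]]).as_matrix()
    print("t",round(s["time_s"],2),"tcp",s["tool_pos"].round(1),"mould",w2m(s["tool_pos"]).round(1),"F",s["contact_force"].round(1),"yawY",np.degrees(np.arctan2(R[1,1],R[0,1])).round(1))
    for p in W: print(np.round(R.T@(np.array(p,float)-s["tool_pos"])/1000,3),"dist",round(float(np.linalg.norm(np.array(p)-s["tool_pos"]))))
E
python3 - <<'E'
from h import *
rel((500,-110,231),(500,-110,120))
E
```

```text
t 0.1 tcp [219.2 584.6 230.3] mould [-450.6  430.7] F [ 0.4  0.2 -0.6] yawY 69.4
[-0.507 -0.552  0.   ] dist 749
[-0.507 -0.552  0.111] dist 757
```

```bash
python3 -m jog '[{"tx":-0.03,"ty":-0.033,"spin":-2},{"tx":-0.063,"ty":-0.069,"spin":-4},{"tx":-0.096,"ty":-0.104,"spin":-6},{"tx":-0.129,"ty":-0.14,"spin":-8},{"tx":-0.162,"ty":-0.176,"spin":-8},{"tx":-0.195,"ty":-0.212,"spin":-8},{"tx":-0.228,"ty":-0.248,"spin":-8},{"tx":-0.26,"ty":-0.283,"spin":-8}]' -1 40
python3 -c "
from h import *
rel((500,-110,231),(500,-110,120))"
```

```text
t 0.1 tcp [219.2 584.6 230.3] mould [-450.6  430.7] F [ 0.4  0.2 -0.6] yawY 69.4
[-0.507 -0.552  0.   ] dist 749
[-0.507 -0.552  0.111] dist 757schema error: expected keys tx, ty, tz, spin
```

All keys are required.

```bash
python3 -m jog '[{"tx":-0.03,"ty":-0.033,"tz":0,"spin":-2},{"tx":-0.063,"ty":-0.069,"tz":0,"spin":-4},{"tx":-0.096,"ty":-0.104,"tz":0,"spin":-6},{"tx":-0.129,"ty":-0.14,"tz":0,"spin":-8},{"tx":-0.162,"ty":-0.176,"tz":0,"spin":-8},{"tx":-0.195,"ty":-0.212,"tz":0,"spin":-8},{"tx":-0.228,"ty":-0.248,"tz":0,"spin":-8},{"tx":-0.26,"ty":-0.283,"tz":0,"spin":-8}]' -1 40
python3 -c "
from h import *
rel((500,-110,231),(500,-110,120))"
```

```text
time_s: 0.9
tool_pos: [363.2, 226.3, 230.5]
tcp_rot: [-0.0, 0.109, 0.994, -0.001]
contact_force: [1.1, 0.4, 0.8]
grip_width: -0.2
t 0.9 tcp [363.2 226.3 230.5] mould [-231.9  112.5] F [1.1 0.4 0.8] yawY 77.5
[-0.207 -0.299  0.   ] dist 363
[-0.207 -0.298  0.111] dist 380
```

```bash
python3 -m jog '[{"tx":-0.022,"ty":-0.045,"tz":0,"spin":0},{"tx":-0.044,"ty":-0.09,"tz":0,"spin":0},{"tx":-0.066,"ty":-0.135,"tz":0,"spin":0},{"tx":-0.09,"ty":-0.178,"tz":0,"spin":0},{"tx":-0.12,"ty":-0.215,"tz":0,"spin":0},{"tx":-0.15,"ty":-0.25,"tz":0,"spin":0},{"tx":-0.18,"ty":-0.285,"tz":0,"spin":0},{"tx":-0.207,"ty":-0.298,"tz":0,"spin":0}]'
python3 -m jog '[{"tx":0,"ty":0,"tz":0.045,"spin":0},{"tx":0,"ty":0,"tz":0.09,"spin":0},{"tx":0,"ty":0,"tz":0.11,"spin":0},{"tx":0,"ty":0,"tz":0.11,"spin":0}]'
python3 - <<'E'
from h import *
rel((496,-85,120),(*m2w(-78,-112),120),(*m2w(-78,-105),120))
s=snap("b")
cv2.imwrite("pics/d.png",np.hstack([cv2.resize(s["top"][0][120:250,170:320],(460,400),interpolation=2),cv2.resize(s["side"][0][130:250,215:310],(317,400),interpolation=2)]))
E
```

```text
time_s: 1.7
tool_pos: [500.8, -112.8, 230.6]
tcp_rot: [-0.001, 0.111, 0.994, -0.001]
contact_force: [0.7, 0.9, -0.5]
grip_width: -0.1
time_s: 2.1
tool_pos: [496.7, -111.8, 116.4]
tcp_rot: [-0.005, 0.111, 0.994, -0.0]
contact_force: [-0.3, 0.5, 0.8]
grip_width: 0.2
t 2.1 tcp [ 496.7 -111.8  116.4] mould [ -27.9 -188.5] F [-0.3  0.5  0.8] yawY 77.2
[ 0.007  0.026 -0.004] dist 27
[ 0.05   0.076 -0.003] dist 91
[ 0.05   0.083 -0.003] dist 97
```

View pics/d.png

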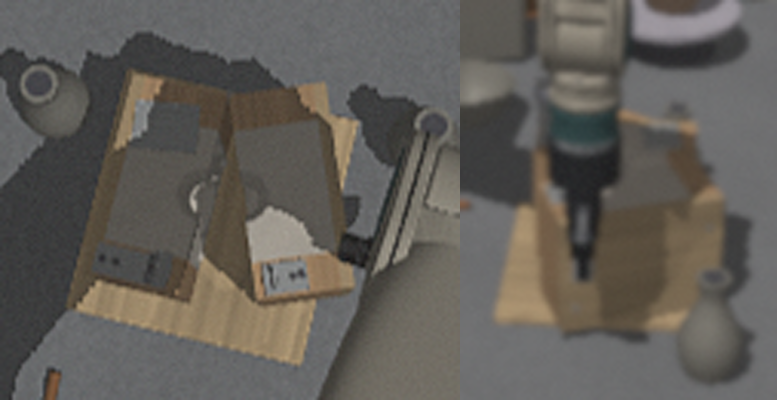

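```bash
python3 -m jog '[{"tx":0.007,"ty":0.015,"tz":-0.003,"spin":0},{"tx":0.013,"ty":0.028,"tz":-0.003,"spin":0},{"tx":0.02,"ty":0.038,"tz":-0.003,"spin":0},{"tx":0.028,"ty":0.048,"tz":-0.003,"spin":0},{"tx":0.035,"ty":0.056,"tz":-0.003,"spin":0},{"tx":0.041,"ty":0.064,"tz":-0.003,"spin":0},{"tx":0.046,"ty":0.071,"tz":-0.003,"spin":0},{"tx":0.048,"ty":0.074,"tz":-0.003,"spin":0}]'
python3 -c "
from h import *
rel()"
```

```text
time_s: 3.0
tool_pos: [469.2, -29.1, 123.2]
tcp_rot: [-0.001, 0.111, 0.994, -0.001]
contact_force: [0.3, -2.5, -0.2]
grip_width: -0.2
t 3.0 tcp [469.2 -29.1 123.2] mould [ -72.8 -113.7] F [ 0.3 -2.5 -0.2] yawY 77.3
```

Contact, at 2.5 N. Carrying on in small steps until the force rises.

```bash
python3 -m jog '[{"tx":0.002,"ty":0.003,"tz":0,"spin":0},{"tx":0.003,"ty":0.005,"tz":0,"spin":0},{"tx":0.003,"ty":0.007,"tz":0,"spin":0},{"tx":0.003,"ty":0.007,"tz":0,"spin":0}]'
python3 -m jog '[{"tx":0,"ty":0.002,"tz":0,"spin":0},{"tx":0,"ty":0.002,"tz":0,"spin":0}]'
python3 -m jog '[{"tx":0,"ty":0.002,"tz":0,"spin":0},{"tx":0,"ty":0.002,"tz":0,"spin":0}]'
python3 -c "
from h import *
rel()"
```

```text
time_s: 3.4
tool_pos: [467.7, -21.4, 123.1]
tcp_rot: [-0.002, 0.111, 0.994, -0.001]
contact_force: [0.1, 0.0, 0.6]
grip_width: 0.1
time_s: 3.6
tool_pos: [468.3, -19.3, 123.0]
tcp_rot: [-0.002, 0.111, 0.994, -0.0]
contact_force: [-0.5, -0.7, -1.4]
grip_width: -0.1
time_s: 3.8
tool_pos: [468.9, -17.1, 122.9]
tcp_rot: [-0.002, 0.111, 0.994, -0.0]
contact_force: [-0.2, -0.6, 0.2]
grip_width: 0.0
t 3.8 tcp [468.9 -17.1 122.9] mould [ -75.6 -102. ] F [-0.2 -0.6  0.2] yawY 77.3
```

```bash
for i in 1 2; do python3 -m jog '[{"tx":0,"ty":0.002,"tz":0,"spin":0},{"tx":0,"ty":0.002,"tz":0,"spin":0}]' | grep -E "pos|force"; done
python3 - <<'E'
from h import *
rel()
s=snap("c")
cv2.imwrite("pics/e.png",np.hstack([cv2.resize(s["top"][0][120:250,170:320],(460,400),interpolation=2),cv2.resize(s["side"][0][130:250,215:310],(317,400),interpolation=2)]))
E
```

```text
tool_pos: [469.6, -14.8, 123.0]
contact_force: [-0.2, -0.7, 0.7]
tool_pos: [469.8, -13.0, 122.9]
contact_force: [-2.5, -2.7, -0.2]
t 4.2 tcp [469.8 -13.  122.9] mould [-75.7 -97.9] F [-2.5 -2.7 -0.2] yawY 77.3
```

View pics/e.png

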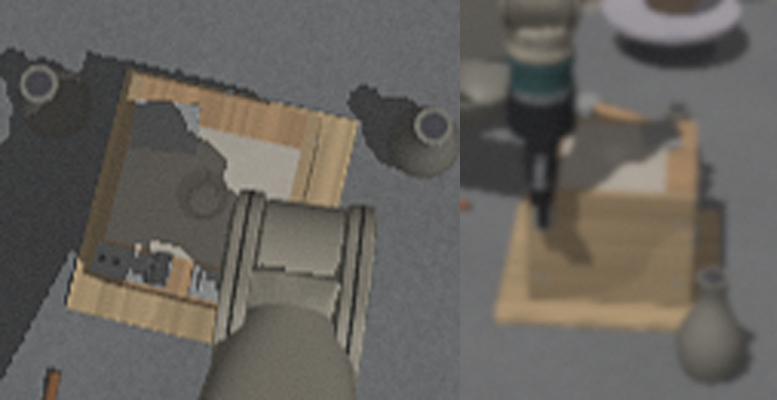

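```bash
for i in 1 2; do python3 -m jog '[{"tx":0,"ty":0.002,"tz":0,"spin":0},{"tx":0,"ty":0.002,"tz":0,"spin":0}]' | grep -E "pos|force"; done
```

```text
tool_pos: [469.8, -13.0, 123.0]
contact_force: [-3.7, -8.7, 1.5]
tool_pos: [469.7, -13.2, 123.0]
contact_force: [-3.4, -8.5, 1.8]
```

```bash
python3 -m jog '[{"tx":0,"ty":-0.02,"tz":0,"spin":0},{"tx":0,"ty":-0.025,"tz":-0.04,"spin":0},{"tx":0,"ty":-0.025,"tz":-0.085,"spin":0},{"tx":0,"ty":-0.025,"tz":-0.13,"spin":0},{"tx":0,"ty":-0.025,"tz":-0.175,"spin":0},{"tx":0,"ty":-0.02,"tz":-0.2,"spin":0}]'
python3 - <<'E'
from h import *
rel((510,160,323),(510,160,236))
s=snap("d")
cv2.imwrite("pics/f.png",np.hstack([cv2.resize(s["top"][0][130:240,175:305],(473,400),interpolation=2),cv2.resize(s["side"][0][140:230,220:290],(311,400),interpolation=2)]))
E
```

```text
time_s: 5.3
tool_pos: [468.6, -30.5, 327.9]
tcp_rot: [0.002, 0.112, 0.994, -0.005]
contact_force: [0.4, -0.6, -0.6]
grip_width: -0.3
t 5.3 tcp [468.6 -30.5 327.9] mould [ -73.1 -115.2] F [ 0.4 -0.6 -0.6] yawY 77.1
[0.002 0.195 0.003] dist 195
[0.002 0.196 0.09 ] dist 216
```

View pics/f.png

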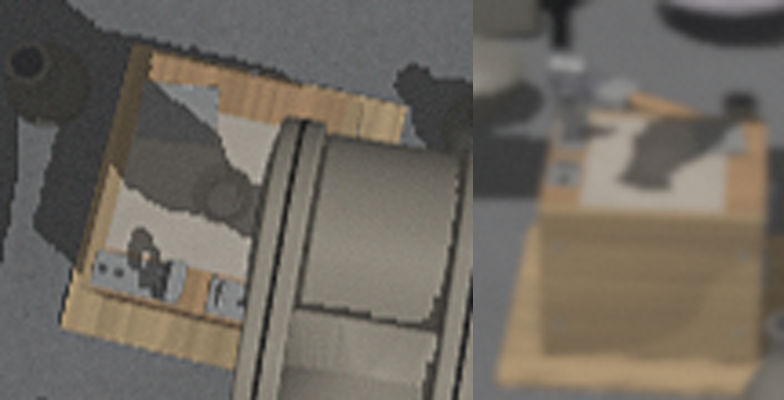

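Mould is shut. The claw plate is at crop (178,282) and the keeper lip at about (215,290). I'll check the frame against them.

```bash
python3 - <<'E'
from h import *
f=lambda x,y,z:ray("top",175+x/3.638,130+y/3.636,z)[:2]
for n,x,y,z in(("keeper",214,292,169),("platel",170,280,250),("plater",186,280,250),("baseL",95,268,163),("seam hinge",357,112,160),("outer hinge corner fixed",150,52,160),("outer latch corner",82,272,160)):
    p=f(x,y,z);print(n,p.round(1),w2m(p).round(1))
E
```

```text
keeper [489.8  75.7] [-75.5  -7. ]
platel [493.6 100.6] [-77.2  18.2]
plater [493.3  89.3] [-75.    7.1]
baseL [510.9 167.1] [-74.8  86.9]
seam hinge [627.3 -37.1] [ 83.3 -87.1]
outer hinge corner fixed [679.6 123.2] [99.4 80.8]
outer latch corner [508.3 177.7] [-79.6  96.6]
```

```bash
python3 -m jog '[{"tx":0.001,"ty":0.045,"tz":0,"spin":0},{"tx":0.002,"ty":0.092,"tz":0,"spin":0},{"tx":0.003,"ty":0.139,"tz":0,"spin":0},{"tx":0.003,"ty":0.186,"tz":0,"spin":0},{"tx":0.003,"ty":0.186,"tz":0.02,"spin":0},{"tx":0.003,"ty":0.186,"tz":0.06,"spin":0},{"tx":0.003,"ty":0.186,"tz":0.09,"spin":0},{"tx":0.003,"ty":0.186,"tz":0.09,"spin":0}]'
python3 -c "
from h import *
rel((*m2w(-76,45),237),(*m2w(-76,38),237),(*m2w(-76,10),229))
s=snap('e')
cv2.imwrite('pics/g.png',np.hstack([cv2.resize(s['top'][0][150:240,175:285],(490,400),interpolation=2),cv2.resize(s['side'][0][130:200,220:275],(310,400),interpolation=2)]))"
```

```text
time_s: 6.2
tool_pos: [504.2, 150.6, 230.7]
tcp_rot: [-0.002, 0.111, 0.994, -0.006]
contact_force: [-0.8, -0.1, 0.2]
grip_width: -0.3
t 6.2 tcp [504.2 150.6 230.7] mould [-77.7  69.3] F [-0.8 -0.1  0.2] yawY 77.2
[-0.002 -0.024 -0.006] dist 25
[-0.002 -0.031 -0.006] dist 32
[-0.002 -0.059  0.002] dist 59
```

View pics/g.png

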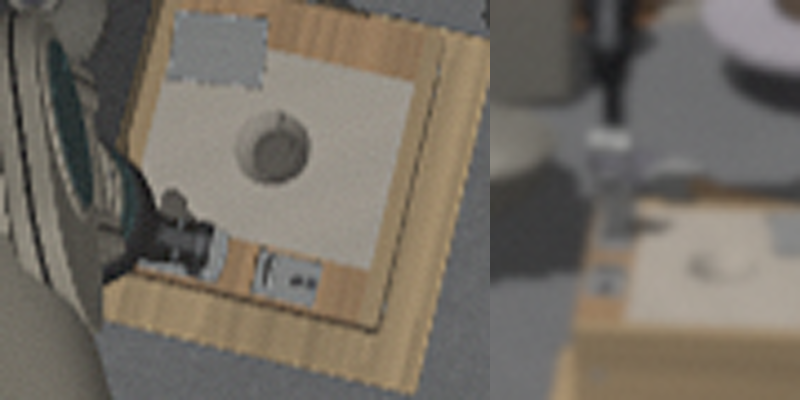

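The view is clear: the finger is aligned behind the claw. The keeper lip is at (265,270), and the outer corners of the swinging half are at (378,330) and (445,35).

```bash
python3 -m jog '[{"tx":0,"ty":-0.01,"tz":-0.006,"spin":0},{"tx":0,"ty":-0.02,"tz":-0.006,"spin":0},{"tx":0,"ty":-0.026,"tz":-0.006,"spin":0},{"tx":0,"ty":-0.03,"tz":-0.006,"spin":0}]'
python3 -c "
from h import *
rel()
f=lambda x,y,z:ray('top',175+x/4.455,150+y/4.444,z)[:2]
a=f(378,330,160);b=f(445,35,160);d=(b-a);print(a,b,np.linalg.norm(d),d/np.linalg.norm(d));print(w2m(a),w2m(b),w2m(f(265,270,169)))
"
```

```text
time_s: 6.7
tool_pos: [501.7, 120.8, 243.5]
tcp_rot: [0.003, 0.112, 0.994, -0.005]
contact_force: [0.2, 0.0, 0.2]
grip_width: -0.2
t 6.7 tcp [501.7 120.8 243.5] mould [-73.7  39.7] F [0.2 0.  0.2] yawY 77.1
[449.98955343   4.85657746] [635.53842249 -42.31439446] 191.45099478034155 [ 0.96917161 -0.24638666]
[-98.92092974 -84.74825775] [ 92.45803834 -90.33747289] [-76.34942037  -9.01096059]
```

```bash
sed -i 's/^O=.*/O=np.array([564.2,68.7]);ex=np.array([.969,-.246]);ey=np.array([.246,.969])/' h.py
python3 -m jog '[{"tx":0,"ty":-0.003,"tz":0.006,"spin":0},{"tx":0,"ty":-0.006,"tz":0.006,"spin":0},{"tx":0,"ty":-0.009,"tz":0.006,"spin":0},{"tx":0,"ty":-0.012,"tz":0.006,"spin":0}]'
python3 -c "
from h import *
rel()"
```

```text
time_s: 7.1
tool_pos: [498.9, 108.9, 237.4]
tcp_rot: [0.003, 0.112, 0.994, -0.005]
contact_force: [0.4, 0.3, 0.4]
grip_width: 0.1
t 7.1 tcp [498.9 108.9 237.4] mould [-73.1  22.9] F [0.4 0.3 0.4] yawY 77.2
```

```bash
python3 -m jog '[{"tx":0.002,"ty":-0.004,"tz":0,"spin":0},{"tx":0.004,"ty":-0.008,"tz":0.001,"spin":0},{"tx":0.004,"ty":-0.012,"tz":0.002,"spin":0},{"tx":0.004,"ty":-0.012,"tz":0.002,"spin":0}]'
python3 -m jog '[{"tx":0,"ty":-0.003,"tz":0,"spin":0},{"tx":0,"ty":-0.006,"tz":0.002,"spin":0},{"tx":0,"ty":-0.008,"tz":0.003,"spin":0}]'
python3 -c "
from h import *
rel()
s=snap('f')
cv2.imwrite('pics/i.png',np.hstack([cv2.resize(s['top'][0][150:240,175:285],(490,400),interpolation=2),cv2.resize(s['side'][0][130:200,220:275],(310,400),interpolation=2)]))"
```

```text
time_s: 7.5
tool_pos: [492.0, 97.6, 235.3]
tcp_rot: [0.003, 0.112, 0.994, -0.005]
contact_force: [-0.4, 1.3, 0.1]
grip_width: -0.1
time_s: 7.8
tool_pos: [490.1, 89.5, 232.2]
tcp_rot: [0.003, 0.112, 0.994, -0.005]
contact_force: [-0.5, 0.4, 0.2]
grip_width: -0.1
t 7.8 tcp [490.1  89.5 232.2] mould [-76.9   2. ] F [-0.5  0.4  0.2] yawY 77.1
```

View pics/i.png

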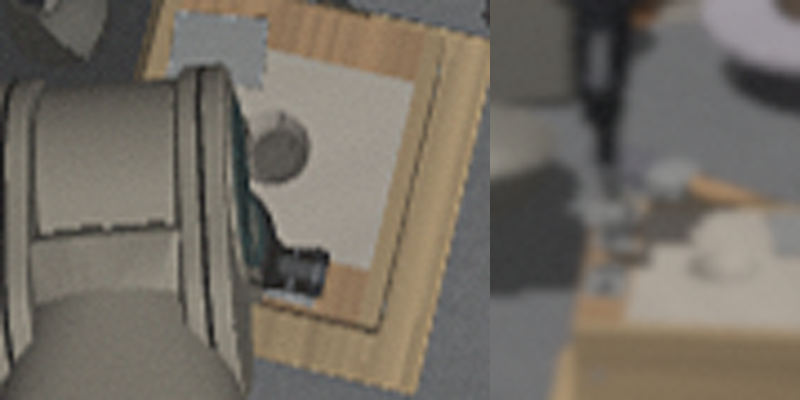

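Claw has tipped: in the side view its plate is now down near (607,212). Sweep on over it, then press down.

```bash
python3 -m jog '[{"tx":0,"ty":-0.008,"tz":0.002,"spin":0},{"tx":0,"ty":-0.016,"tz":0.004,"spin":0},{"tx":0,"ty":-0.024,"tz":0.004,"spin":0},{"tx":0,"ty":-0.032,"tz":0.004,"spin":0},{"tx":0,"ty":-0.034,"tz":0.004,"spin":0}]'
python3 -m jog '[{"tx":0,"ty":0,"tz":0.01,"spin":0},{"tx":0,"ty":0,"tz":0.02,"spin":0},{"tx":0,"ty":0,"tz":0.027,"spin":0}]'
python3 -c "
from h import *
rel()
d=np.load('f_side.npz')['d'];P=pts('side',d)
s=snap('g');P=pts('side',s['side'][1])
for n in('f','g'):
  P=pts('side',np.load(n+'_side.npz')['d'])
  m=(abs(P[...,0]-491)<14)&(P[...,1]>20)&(P[...,1]<140)&(P[...,2]>170)&(P[...,2]<228)
  print(n);[print(v,[(int(w2m(P[v,u])[1]),int(P[v,u,2])) for u in np.where(m[v])[0]]) for v in np.where(m.any(1))[0]]
"
```

```text
time_s: 8.4
tool_pos: [482.2, 55.4, 228.5]
tcp_rot: [0.003, 0.113, 0.994, -0.005]
contact_force: [-0.6, 0.1, -0.3]
grip_width: 0.1
time_s: 8.7
tool_pos: [481.6, 55.2, 200.0]
tcp_rot: [0.002, 0.113, 0.994, -0.005]
contact_force: [-0.4, 1.3, -0.5]
grip_width: 0.1
t 8.7 tcp [481.6  55.2 200. ] mould [-76.7 -33.4] F [-0.4  1.3 -0.5] yawY 77.0
f
160 [(12, 222), (10, 223), (12, 222)]
161 [(8, 219), (12, 218), (5, 222), (11, 218)]
162 [(12, 213), (19, 210), (18, 210), (18, 211)]
163 [(15, 207), (17, 206), (19, 206), (18, 206)]
164 [(17, 202), (18, 201), (15, 203), (10, 206)]
165 [(-10, 212), (28, 191), (16, 198), (15, 199), (14, 199), (20, 196)]
166 [(-27, 217), (-30, 219), (-25, 217), (-28, 218), (-25, 217), (-29, 219), (-22, 215)]
167 [(-22, 210), (-24, 212), (-31, 216), (-25, 213), (-34, 217), (-24, 212), (-25, 213)]
168 [(-28, 209), (-28, 209), (-32, 212), (-26, 209), (-28, 210), (-20, 206)]
169 [(31, 171), (26, 174), (19, 179), (22, 177)]
170 [(21, 173), (27, 170), (24, 171)]
176 [(-19, 170)]
g
162 [(8, 216)]
163 [(18, 206)]
164 [(17, 202)]
165 [(17, 198)]
166 [(-40, 225), (21, 191)]
167 [(-44, 223), (-41, 221), (-44, 223), (-42, 222), (16, 189)]
168 [(-42, 217), (-39, 216), (-48, 221), (-37, 215), (21, 182)]
169 [(-47, 216), (-46, 215), (-47, 216), (-48, 217), (26, 175)]
170 [(-46, 211), (-42, 209), (-45, 210), (-34, 204), (17, 176)]
171 [(-39, 203), (-42, 204), (-36, 201), (-36, 201), (0, 181)]
172 [(-5, 179), (0, 177)]
173 [(-15, 180), (-8, 177)]
174 [(-18, 178), (-18, 178), (-17, 177), (-18, 178), (-16, 177), (-18, 178), (-17, 178)]
175 [(-27, 178), (-17, 173), (-25, 177), (-26, 178), (-19, 174), (-25, 178), (-23, 177)]
176 [(-30, 175), (-25, 173), (-33, 178), (-20, 170), (-24, 173), (-28, 175)]
177 [(-35, 174), (-30, 171), (-35, 175), (-35, 175), (-33, 174)]
```

The claw has dropped onto the keeper, with its plate at about y=-30, z=176. I'll press it lightly to make sure it's seated.

```bash
python3 -m jog '[{"tx":0,"ty":0,"tz":0.008,"spin":0},{"tx":0,"ty":0,"tz":0.015,"spin":0},{"tx":0,"ty":0,"tz":0.017,"spin":0}]'
python3 -m jog '[{"tx":0,"ty":0,"tz":0.003,"spin":0},{"tx":0,"ty":0,"tz":0.004,"spin":0}]'
python3 -m jog '[{"tx":0,"ty":0,"tz":0.003,"spin":0},{"tx":0,"ty":0,"tz":0.004,"spin":0}]'
```

```text
time_s: 9.1
tool_pos: [480.1, 55.2, 181.3]
tcp_rot: [-0.0, 0.113, 0.994, -0.006]
contact_force: [0.5, -0.0, -0.0]
grip_width: -0.3
time_s: 9.3
tool_pos: [479.9, 55.2, 176.9]
tcp_rot: [-0.001, 0.113, 0.994, -0.006]
contact_force: [0.3, -0.1, -0.6]
grip_width: 0.2
time_s: 9.5
tool_pos: [480.6, 55.2, 174.6]
tcp_rot: [0.0, 0.113, 0.994, -0.005]
contact_force: [-3.6, 1.0, 12.7]
grip_width: -0.2
```

Contact at z≈175 with 13 N, so the claw is seated. Raise, then start on the lever from the keeper side.

```bash
python3 -m jog '[{"tx":0,"ty":0,"tz":-0.015,"spin":0},{"tx":0,"ty":0,"tz":-0.035,"spin":0},{"tx":0,"ty":0,"tz":-0.036,"spin":0}]'
python3 -c "
from h import *
rel(*[(*m2w(-78,y),z) for y,z in((-5,210),(8,211),(23,210),(36,204),(46,194),(51,185),(53,175))])
s=snap('k')
P=pts('side',s['side'][1])
m=(abs(P[...,0]-491)<14)&(P[...,1]>20)&(P[...,1]<140)&(P[...,2]>165)&(P[...,2]<205)
[print(v,[(int(w2m(P[v,u])[1]),int(P[v,u,2])) for u in np.where(m[v])[0]]) for v in np.where(m.any(1))[0]]
cv2.imwrite('pics/j.png',np.hstack([cv2.resize(s['top'][0][150:240,175:285],(490,400),interpolation=2),cv2.resize(s['side'][0][130:200,220:275],(310,400),interpolation=2)]))
"
```

```text
time_s: 9.8
tool_pos: [482.8, 55.6, 213.3]
tcp_rot: [0.003, 0.113, 0.994, -0.005]
contact_force: [0.7, -0.1, -0.8]
grip_width: -0.2
t 9.8 tcp [482.8  55.6 213.3] mould [-75.6 -32.7] F [ 0.7 -0.1 -0.8] yawY 77.1
[0.002 0.028 0.003] dist 28
[0.001 0.041 0.002] dist 41
[0.001 0.056 0.003] dist 56
[0.001 0.069 0.009] dist 69
[0.001 0.079 0.019] dist 81
[0.001 0.084 0.028] dist 88
[0.001 0.086 0.038] dist 94
166 [(17, 194)]
167 [(15, 190)]
168 [(16, 185)]
169 [(15, 180), (26, 174), (24, 176), (24, 176), (21, 178), (26, 175)]
170 [(-1, 185), (24, 171), (22, 172), (16, 176), (23, 172), (21, 173)]
171 [(4, 178), (0, 181)]
172 [(3, 174), (19, 165), (1, 176)]
173 [(-1, 172), (-6, 176)]
174 [(-20, 178), (-20, 179), (-18, 178), (-25, 182), (-19, 178), (-17, 178), (-10, 174)]
175 [(-19, 173), (-23, 176), (-25, 177), (-24, 177), (-17, 173), (-22, 176), (-28, 180)]
176 [(-28, 174), (-28, 174), (-30, 176), (-26, 173), (-31, 177), (-27, 175), (-24, 173)]
177 [(-28, 170), (-29, 171), (-32, 172), (-29, 171), (-29, 171), (-28, 171)]
178 [(-28, 166), (-29, 167), (-32, 169), (-31, 168)]
180 [(-42, 166)]
```

View pics/j.png

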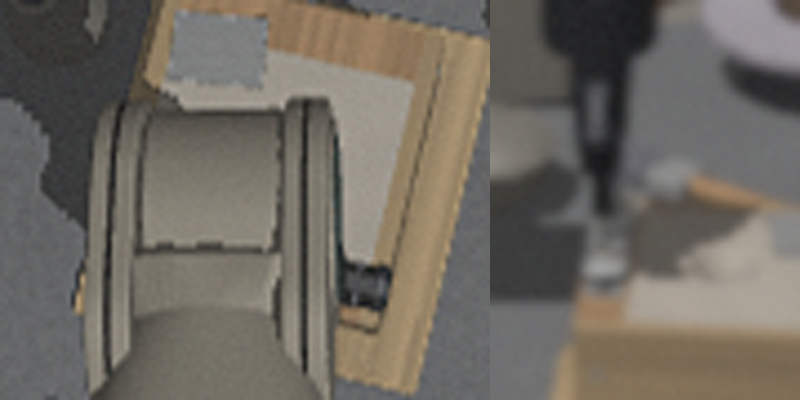

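The claw is hooked: its lip is at about y=-30, down to z≈166, beyond the keeper. Now the lever.

```bash
python3 -m jog '[{"tx":0.002,"ty":0.015,"tz":0.003,"spin":0},{"tx":0.002,"ty":0.028,"tz":0.003,"spin":0},{"tx":0.001,"ty":0.035,"tz":0.003,"spin":0},{"tx":0.001,"ty":0.041,"tz":0.002,"spin":0},{"tx":0.001,"ty":0.049,"tz":0.002,"spin":0},{"tx":0.001,"ty":0.056,"tz":0.003,"spin":0}]'
python3 -c "
from h import *
rel(*[(*m2w(-78,y),z) for y,z in((23,210),(36,204),(46,194),(51,185),(53,175))])
s=snap('l')"
```

```text
time_s: 10.5
tool_pos: [492.8, 110.8, 207.2]
tcp_rot: [0.001, 0.113, 0.994, -0.005]
contact_force: [-0.1, -0.9, -0.5]
grip_width: 0.3
t 10.5 tcp [492.8 110.8 207.2] mould [-79.6  23.3] F [-0.1 -0.9 -0.5] yawY 77.1
[-0.002 -0.    -0.003] dist 3
[-0.002  0.013  0.003] dist 13
[-0.002  0.023  0.013] dist 26
[-0.002  0.028  0.022] dist 36
[-0.002  0.03   0.032] dist 44
```

```bash
python3 -m jog '[{"tx":-0.001,"ty":0.007,"tz":0,"spin":0},{"tx":-0.002,"ty":0.013,"tz":0.003,"spin":0},{"tx":-0.002,"ty":0.018,"tz":0.007,"spin":0},{"tx":-0.002,"ty":0.022,"tz":0.011,"spin":0}]'
python3 -m jog '[{"tx":0,"ty":0.003,"tz":0.004,"spin":0},{"tx":0,"ty":0.005,"tz":0.008,"spin":0},{"tx":0,"ty":0.007,"tz":0.012,"spin":0}]'
python3 -c "
from h import *
rel(*[(*m2w(-78,y),z) for y,z in((51,185),(53,175),(62,175))])"
```

```text
time_s: 11.0
tool_pos: [500.7, 132.9, 196.4]
tcp_rot: [0.002, 0.112, 0.994, -0.004]
contact_force: [-0.6, -0.0, 3.8]
grip_width: -0.1
time_s: 11.3
tool_pos: [502.4, 140.0, 183.7]
tcp_rot: [0.002, 0.112, 0.994, -0.004]
contact_force: [0.1, -0.5, -0.1]
grip_width: 0.2
t 11.3 tcp [502.4 140.  183.7] mould [-77.4  53.8] F [ 0.1 -0.5 -0.1] yawY 77.2
[ 0.001 -0.003 -0.001] dist 3
[ 0.001 -0.001  0.009] dist 9
[0.    0.008 0.009] dist 12
```

```bash
python3 -m jog '[{"tx":0,"ty":0.005,"tz":0.003,"spin":0},{"tx":0,"ty":0.008,"tz":0.006,"spin":0},{"tx":0,"ty":0.008,"tz":0.008,"spin":0}]'
python3 -m jog '[{"tx":0,"ty":0,"tz":0.003,"spin":0},{"tx":0,"ty":0,"tz":0.003,"spin":0}]'
```

```text
time_s: 11.6
tool_pos: [504.3, 148.4, 175.8]
tcp_rot: [0.002, 0.112, 0.994, -0.004]
contact_force: [-3.1, 0.5, 10.1]
grip_width: 0.1
time_s: 11.8
tool_pos: [504.4, 148.4, 175.6]
tcp_rot: [0.002, 0.111, 0.994, -0.004]
contact_force: [-5.7, -1.9, 14.2]
grip_width: -0.0
```

The lever face is at 175.6 mm, against 176 expected when shut. One firmer press, then retreat up and to the side for a look.

```bash
python3 -m jog '[{"tx":0,"ty":0,"tz":0.004,"spin":0},{"tx":0,"ty":0,"tz":0.005,"spin":0}]'
python3 -m jog '[{"tx":0,"ty":0,"tz":-0.03,"spin":0},{"tx":0,"ty":0,"tz":-0.07,"spin":0},{"tx":0,"ty":0.03,"tz":-0.11,"spin":0},{"tx":0.03,"ty":0.06,"tz":-0.14,"spin":0},{"tx":0.06,"ty":0.1,"tz":-0.15,"spin":0},{"tx":0.09,"ty":0.14,"tz":-0.15,"spin":0},{"tx":0.12,"ty":0.18,"tz":-0.15,"spin":0},{"tx":0.12,"ty":0.18,"tz":-0.15,"spin":0}]'
python3 -c "
from h import *
rel()
s=snap('m')
for n in('side','top'):
  P=pts(n,s[n][1])
  m=(abs((P[...,:2]-O)@ex+78)<10)&(abs((P[...,:2]-O)@ey)<100)&(P[...,2]>150)&(P[...,2]<260)
  q=P[m];y=(q[:,:2]-O)@ey
  for a in range(-60,95,6):
    k=(y>=a)&(y<a+6)
    if k.any(): print(n,a,k.sum(),q[k,2].mean().round(1),q[k,2].max().round(1))
cv2.imwrite('pics/k.png',np.hstack([cv2.resize(s['top'][0][150:240,175:285],(490,400),interpolation=2),cv2.resize(s['side'][0][130:200,220:275],(310,400),interpolation=2)]))
"
```

```text
time_s: 12.0
tool_pos: [504.6, 148.5, 175.3]
tcp_rot: [0.003, 0.111, 0.994, -0.004]
contact_force: [-11.6, -1.2, 28.9]
grip_width: -0.0
time_s: 12.8
tool_pos: [424.2, 356.0, 323.2]
tcp_rot: [0.003, 0.108, 0.994, -0.003]
contact_force: [-0.3, -0.6, -0.0]
grip_width: 0.0
t 12.8 tcp [424.2 356.  323.2] mould [-206.3  243.9] F [-0.3 -0.6 -0. ] yawY 77.6
side -60 4 160.0 161.2
side -54 2 158.9 160.0
side -48 10 161.3 165.3
side -42 4 163.5 164.1
side -36 3 169.6 180.3
side -30 4 162.6 165.1
side -24 17 168.9 176.1
side -18 2 166.9 175.2
side -12 6 174.0 177.1
side -6 2 174.1 174.3
side 12 1 169.2 169.2
side 18 2 162.6 163.3
side 24 13 168.5 174.5
side 30 5 167.7 177.1
side 36 5 175.6 178.5
side 42 2 173.0 177.2
side 48 3 176.8 178.9
side 54 3 171.7 177.6
side 60 5 171.8 178.0
side 66 2 171.9 179.2
side 72 2 171.7 177.3
side 78 2 177.5 178.0
side 84 1 174.9 174.9
top -60 16 160.8 164.4
top -54 16 161.6 165.3
top -48 15 161.9 164.8
top -42 16 163.4 166.9
top -36 16 164.2 167.7
top -30 15 163.4 166.2
top -24 18 173.8 180.2
top -18 14 176.0 178.0
top -12 19 175.0 179.5
top -6 10 166.2 175.3
top 0 17 162.9 170.6
top 6 15 163.0 170.9
top 12 17 162.8 171.4
top 18 15 163.9 170.7
top 24 18 170.8 180.0
top 30 17 175.4 181.9
top 36 15 172.9 179.0
top 42 15 172.6 178.5
top 48 15 172.9 181.3
top 54 17 170.9 179.8
top 60 15 170.5 177.3
top 66 17 173.0 180.7
top 72 17 171.0 181.6
top 78 17 174.1 183.8
top 84 9 161.8 164.1
top 90 9 161.3 165.1
```

View pics/k.png

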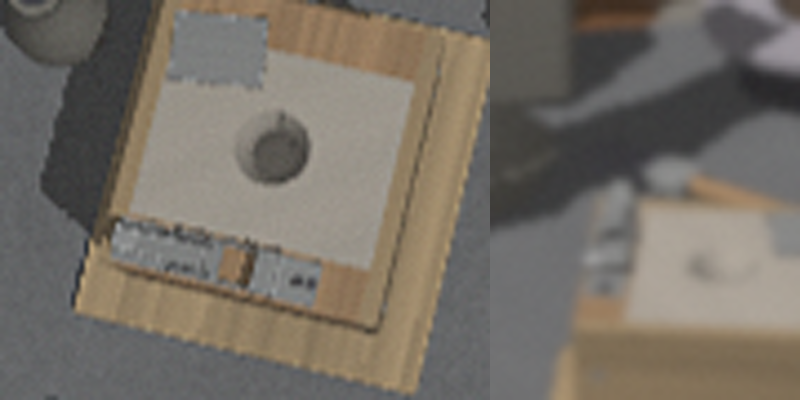

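```bash
python3 -c "
from workcell import arm
print(arm.close_job())"
```

```text
the job is handed in; nothing more can be done
None
```

The mould is shut, the claw is hooked behind the keeper, and the lever is down flat. I handed the job in at about 13 s of the 54 s allowed; the interface gives no verdict.

**What I did**
- **Swinging half:** I pushed it shut until the finger stopped moving at about 9 N. The pictures then showed it closed.
- **Claw:** I tipped it over and pressed it down with about 13 N. Its lip reached about 10 mm beyond the keeper lip and a few millimetres below its top edge, with the lever still up.
- **Lever:** I swung it down over centre and finished with a press of about 29 N.

**Last checks**
- **Lever:** its face stopped at 175.3 mm, against 176 mm expected when shut. The depth picture shows it level from near its pivot to its end, at about 177 mm.
- **Claw:** its plate lies over the keeper at about 176 mm, the height it had when hooked. The lip itself was too small to resolve in the last picture, so its final hold behind the keeper is inferred from that height.
- **Tightness:** I could not measure the 1 mm closing limit directly.
- **Pots and tools:** I saw no contact with any of them, but I did not measure their final positions. The scraper looks unmoved in the pictures.
- **Gripper:** it was well clear of the mould when I handed in.

**Disagreements:** my first estimate of the mould's position was off by about 8 mm across. I corrected it from a later picture before tipping the claw. I viewed 10 pictures, against the 8 planned and the limit of 12.

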